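# Set the bonding stand for curing

### The arm

A 6-joint arm with a two-finger parallel gripper is mounted at the origin on a cart in front of the work surface, level with it; the furniture and walls round the work are solid. World frame = base frame: x ahead of the robot, y to its left, z up, the work surface at z = 0. Lengths are in m, angles in rad, forces in N, time in s.
With the tool pointing down it reaches from about 0.3 to 0.75 m from the base axis. Payload 8.5 kg.
Tool frame: the origin (TCP) lies on the centre line of the jaws, within the pads' length; the fingertips stand 22 mm ahead of it and the grasp point (between the pads) lies 3 mm ahead of it; z points along the fingers, y is the line along which they close (so a half turn about z gives the same grasp; the last joint's range is limited). The gripper opens to 85 mm and grips with 20 to 120 N. Pads are 22 mm wide; open, the fingers measure 114 mm over their backs; the gripper's body (76 mm by 85 mm) begins 54 mm behind the grasp point. The pads swing forward as they close: fully open they stand 13 mm farther back than shut.
Start: joints at [1.063, 0.381, 1.297, -0, 1.464, -0.215], TCP at [0.159, 0.527, 0.253] pointing down, gripper open.
Joint ranges: [-3.11, 3.11], [-0.89, 2.33], [0.22, 2.48], [-1.42, 4.56], [0.17, 2.85], [-2.88, 2.88]. Speed limits (rad/s): [2.39, 2.39, 3.14, 3.14, 3.14, 3.14].

### API

Orientations are given as a rotation vector (axis times angle).
In Python, from bench import get_state, snapshot, job_done gives the robot as it stands.
- The arm moves only by the tool carry_out, never from a script. Its argument "plan" is a list of rows, each a list of 3 entries, a list of its own where there are three numbers: the shift along the world's x, y, z in mm, then the turn about the world's z in degrees, then the opening, from 0 (shut) to 1 (fully open). A call has 1 to 12 rows; each row shifts and turns the commanded pose from where the row before left it; what a row does not reach is not made up. A row lasts 1/10 s, in which the tool goes at most 50 mm and 8.59 degrees, less where a joint would pass 70% of its speed; a pose out of reach is approached as far as the arm can. A call with a gripper value outside its range is refused whole. The fingers move at their own pace and stop on an object; "newtons" is the grip in N (left out, the last holds). Time passes only in rows, so rows that do not move let the fingers close. It gives the time, the measured TCP pose, the force, the opening and the grip force at its end, in the units of the state.
- get_state(): the state, without advancing time (a new reading comes with each control period).
- snapshot(name): name is "side" or "top" or "wrist"; returns a dict with "pixels" (384x512x3 uint8, red, green, blue), "fx", "fy", "cx", "cy" (pixels), "R" (3x3) and "t" (3): a world point X has camera coordinates R X + t. Camera axes: x right, y down, z forward; pixel columns grow to the right and rows downward; lengths in m; the calibration is good to about 2 mm. A picture is of the moment at which its call begins. There is no depth.
- job_done(): hands the job in; it is judged then, once.
The state is a dict: "time": time; "q": joint angles; "joint_velocities": joint speeds; "effort": joint torques, N m; "tool_pos": TCP position; "orientation": TCP orientation; "contact_force": force on the tool from outside, world axes, zero at the start; "wrist_torque": the same for the moment, N m; "finger_gap": finger opening in m; "gripper_force": force on a finger pad.
Only numpy, scipy, OpenCV 4.12 (cv2) and the standard library are available. Lean on these libraries where they do the work, as an engineer would, in place of code of your own. Each camera call takes 0.05 s, during which the arm holds its last target. There are 200 camera calls.

### The job

Set the bench bonding stand for curing: pull up its spring index pin, swing the stand round and let the pin drop fully home in the middle slot of the slotted ring, which may sit a little off the base's centre mark. Pump the ratchet lever with full strokes, without forcing it on its stop, until the board stands at 40 degrees (it cannot be let down again), and let the lever come back up. The strips on the board are freshly bonded: do not touch the board, and leave the loose things on the bench where they are.

Things in the scene. Friction and masses are not known exactly. Their poses are not given: they have to be found in the camera images.
- stand_base: round grey cast base plate, 312 mm across, 12 mm thick, bolted to the bench. Origin: centre of its underside, on the vertical swivel axis. Its x axis is where the board's far edge points when the stand is in the middle slot.
- centre_mark (a point): small brass line on the base's rim, 152 mm from the swivel axis. Inside it lies the steel ring, top 22 mm above the bench, with five radial slots 30 degrees apart, 10.8 mm wide at 130 mm from the axis. The middle slot is at this mark, but the ring is held by screws in long holes and may sit up to 3 degrees to either side.
- swivel (a joint): turn of the stand on its base about the vertical axis, rad, positive anticlockwise from above, 0 = index pin exactly at the base's centre mark. Turns stiffly (about 0.4 N m). With the pin home in the middle slot it reads something between -0.065 and 0.065; the next slots are 0.52 away.
- index_pin (a joint): height of the index pin, m: 0 = fully home in a slot, 0.008 to 0.009 = standing on top of the ring, up to 0.022 pulled. A spring of 3 to 6 N drives the 8 mm pin down. Pin and knob are carried by the stand, so the stand can be swung by the knob while it is held up.
- knob_grip (a point): mid-height of the black round pull knob on the index pin, 24 mm in diameter with a 31 mm rim 10 mm above this point; top 18 mm above, underside 13 mm below this point. 107 mm above the bench with the pin home; it stands 130 mm from the swivel axis. The steel bush below it ends 37 mm below this point (pin home).
- tilt (a joint): tilt of the plywood board about its horizontal front axis, rad: 0 = level, grows as the far edge rises. A ratchet holds it at every 10 degrees (0.1745 rad; at the start it may hang a degree lower); it only goes up. The axis lies across the stand, 105 mm above the bench, 30 mm from the swivel axis on the lever's side.
- board: plywood board 182 x 190 x 12 mm with an aluminium ledge at its low front edge and a white sample panel with six bonded glass strips; origin on the tilt axis midway, x along the board towards its far edge, z out of its face. Not to be touched.
- pump (a joint): pump lever, rad: 0 = up at rest, 0.244 = down on its stop. A spring brings it back up. Only a full stroke (more than about 0.21) raises the board, by one ratchet step of 10 degrees; a shorter stroke does nothing. Pressing takes 6 to 11 N at the grip.
- grip_top (a point): middle of the upper face of the black grip of the pump lever, 62 x 26 mm, lengthwise radial to the tilt axis, 135 mm from that axis, on the right front of the stand; goes down about 32 mm in a full stroke.
- pump_grip: the black grip (62 x 26 x 18 mm) at the end of the pump lever; its origin is not on the grip but on the tilt axis, and its y axis runs along that axis
- marker: blue marker pen, 128 x 15 x 15 mm, lying loose; origin under its middle
- tape_roll: brown roll of tape, 105 mm across, 48 mm high, loose; origin under its middle
- steel_square: try square, 100 x 165 x 12 mm, lying loose; origin under its middle

How it is judged:
At the end, for the whole second after the job is handed in: the index pin is fully home (within 2 mm) in the middle slot (swivel within 0.08 rad of the centre mark), the board stands at 40 degrees (within 2.5) on its ratchet and the pump lever is back up at rest (within 0.03 rad) (value of joint swivel between -0.08 and 0.08 rad and value of joint index_pin below 0.002 m and value of joint tilt between 0.655 and 0.742 rad and value of joint pump below 0.03 rad); the robot touches nothing.
It fails at once if the robot touches the board with its freshly bonded strips (contact force between any of the fingers, the arm and board above 1 N).
It fails at once if the pump lever is forced (more than 70 N on its grip) (contact force between anything else and pump_grip above 70 N).
It fails at once if a loose thing on the bench is shifted by more than 2 cm (distance of any of marker, tape_roll, steel_square from where it was at the start of the episode above 0.02 m).
It also fails if it takes over 64 s, if anything falls off the work surface, if the arm or the gripper's body presses on something with over 40 N, if the wrist force passes 120 N, or if a joint passes its speed limit or range.

## Working session

There is one attempt and no reset: what is moved stays moved. The work goes in short steps, Python scripts to look and compute and a tool call to move; the robot and the scene stay as the last step left them, time stands still between calls to the robot, and variables do not carry over. Pictures are saved under pics/ and viewed, at most 10 in all, crops included, and the job is handed in when it is done.

Besides the shell and the picture viewer there is one more tool, called after "Emit:" as a command line: name --argument value ..., lists and objects as JSON in quotes. carry_out: Moves the arm, as the interface text tells. Its arguments: {"type":"object","properties":{"plan":{"type":"array"},"newtons":{"type":"number"}},"required":["plan"]}

```bash
mkdir -p pics; cat > h.py <<'E'
import numpy as np, cv2
from bench import get_state, snapshot, job_done
def snap(n,f=None):
    s=snapshot(n)
    if f: cv2.imwrite('pics/'+f,s['pixels'][:,:,::-1])
    return s
def ray(s,u,v):
    R=np.array(s['R']);t=np.array(s['t'])
    return -R.T@t, R.T@np.array([(u-s['cx'])/s['fx'],(v-s['cy'])/s['fy'],1])
def onz(s,u,v,z):
    c,d=ray(s,u,v); return c+d*(z-c[2])/d[2]
def tri(s1,p1,s2,p2):
    c1,d1=ray(s1,*p1);c2,d2=ray(s2,*p2)
    k=np.linalg.lstsq(np.c_[d1,-d2],c2-c1,rcond=None)[0]
    a=c1+d1*k[0];b=c2+d2*k[1]; return (a+b)/2,np.linalg.norm(a-b)
def proj(s,X):
    c=np.array(s['R'])@np.array(X)+np.array(s['t']); return s['fx']*c[0]/c[2]+s['cx'],s['fy']*c[1]/c[2]+s['cy']
E
python3 - <<'E'
from h import *
import pickle
a=snap('top');b=snap('side');pickle.dump((a,b),open('s.pkl','wb'))
for n,s in(('top',a),('side',b)):
    cv2.imwrite(f'pics/{n}1.png',cv2.resize(s['pixels'][:,:,::-1],(800,600),interpolation=cv2.INTER_CUBIC)); print(n,ray(s,256,192),s['fx'])
print(get_state())
E
```

```text
top (array([ 0.41477666, -0.07195268,  1.12740363]), array([ 0.09486421,  0.03977866, -0.99476617])) 391.10766708818613
side (array([ 0.20560133, -0.76559669,  0.68338363]), array([ 0.28527343,  0.75928156, -0.58516956])) 391.96707238544303
{'time': 0.1, 'q': array([ 1.06268251e+00,  3.81150563e-01,  1.29814319e+00,  1.27095459e-05,
        1.46362029e+00, -2.15302060e-01]), 'joint_velocities': array([ 0.00028583, -0.00115459, -0.00049787,  0.00029922, -0.00201421,
        0.00048167]), 'effort': array([ 4.80495873e-03, -4.49220979e+01, -2.31656456e+01, -1.12783050e-04,
        3.63747684e-03,  5.71331066e-05]), 'tool_pos': array([0.15864167, 0.5263855 , 0.25277581]), 'orientation': array([-4.58238345e-01, -3.10750804e+00,  1.93401678e-03]), 'contact_force': array([-0.2098406 ,  0.3402952 , -0.55453552]), 'wrist_torque': array([-0.03555176, -0.01851405, -0.02162112]), 'gripper_force': 0.0, 'finger_gap': 0.08521567340826712}
```

View pics/top1.png

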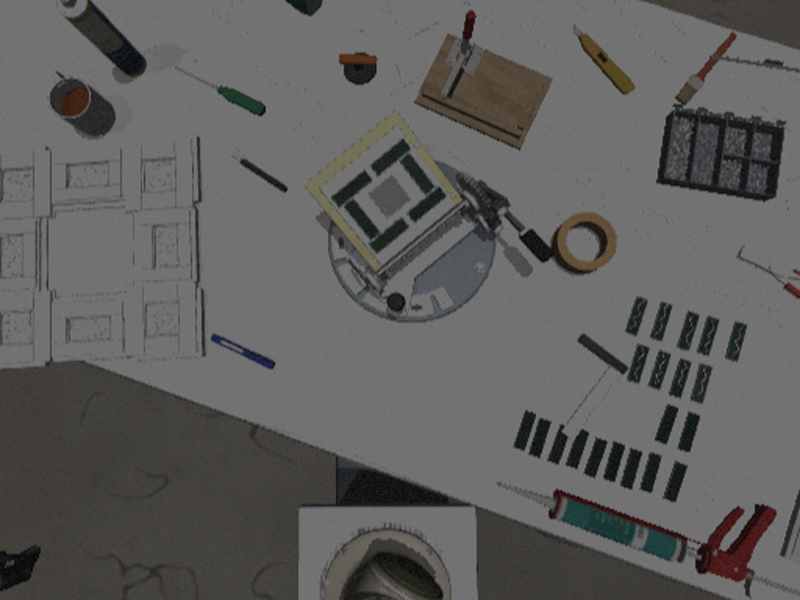

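View pics/side1.png

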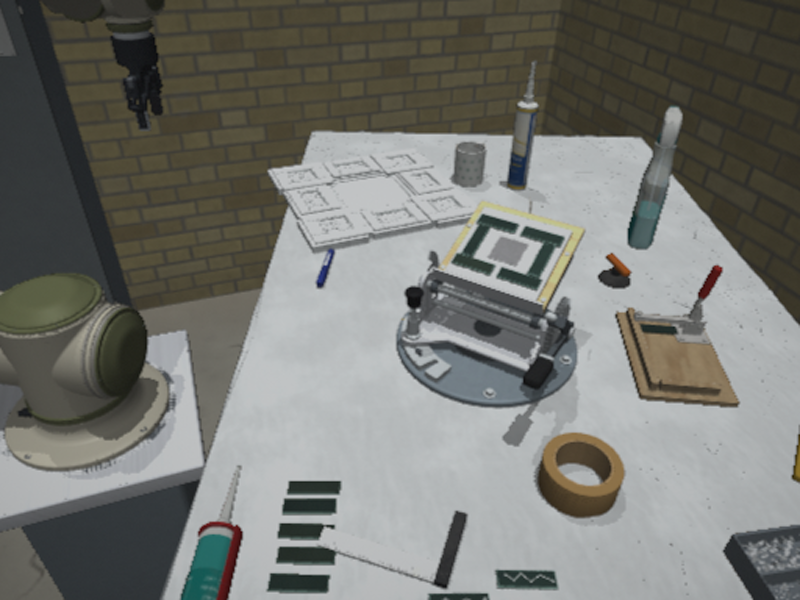

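The top view shows the stand with the knob at (396,301), the pump grip at (538,245), tape at (585,242) and the marker at (243,350) (800x600 picture). In the side view the knob is at (413,298) and the grip at (540,372).

```bash
python3 - <<'E'
from h import *
import pickle
a,b=pickle.load(open('s.pkl','rb'))
k=1.5625
print('knob',tri(a,(396/k,301/k),b,(413/k,298/k)))
print('grip',tri(a,(538/k,245/k),b,(540/k,370/k)))
print('tape',onz(a,585/k,242/k,.048))
def crop(s,x,y,w,h,f):
    c=s['pixels'][y:y+h,x:x+w,::-1]
    c=cv2.resize(c,None,fx=f,fy=f,interpolation=cv2.INTER_CUBIC)
    return cv2.convertScaleAbs(c,alpha=1.6)
c1=crop(a,190,65,170,150,4);c2=crop(b,245,120,150,145,4)
cv2.imwrite('pics/c1.png',c1);cv2.imwrite('pics/c2.png',c2)
E
```

```text
knob (array([ 0.50843787, -0.02397983,  0.11035021]), np.float64(0.0036594403068537463))
grip (array([ 0.5978091 , -0.25989604,  0.1312864 ]), np.float64(0.0007855573747908884))
tape [ 0.61677131 -0.35849598  0.048     ]
```

View pics/c1.png

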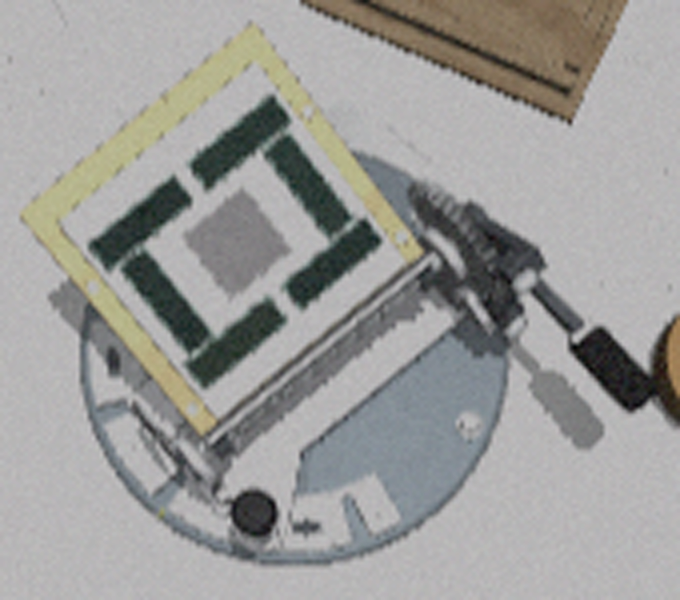

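View pics/c2.png

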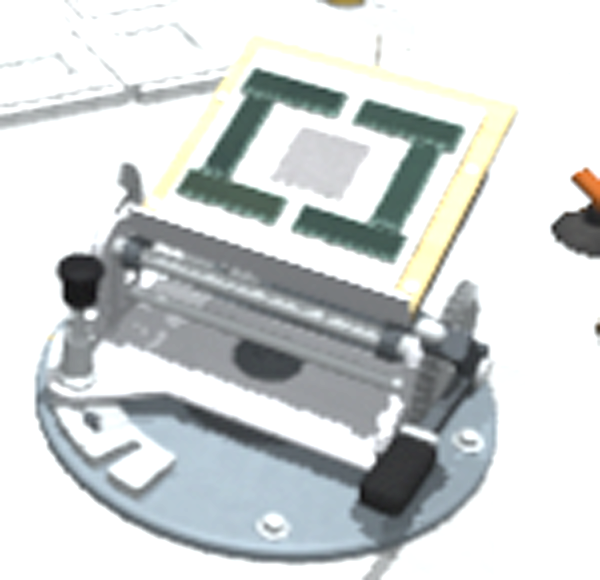

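```bash
cat >> h.py <<'E'
def fitc(P):
    P=np.array(P);s=np.linalg.lstsq(np.c_[2*P,np.ones(len(P))],(P**2).sum(1),rcond=None)[0]
    return s[:2],np.sqrt(s[2]+s[0]**2+s[1]**2)
E
python3 - <<'E'
from h import *
import pickle
a,b=pickle.load(open('s.pkl','rb'))
C=lambda x,y:(190+x/4-.375,65+y/4-.375)
D=lambda x,y:(245+x/4-.375,120+y/4-.375)
# rim: outer extreme of bluish pixels in the lower area of the top picture
P=[onz(a,*C(*p),.012)[:2] for p in [(80,350),(300,564),(508,360),(365,150),(110,460),(455,490),(160,525),(390,540)]]
c,r=fitc(P);print('base',c,r,[round(np.linalg.norm(p-c)*1e3) for p in P])
ang=lambda p:np.degrees(np.arctan2(*(p[:2]-c)[::-1]))
m=onz(a,*C(161,513),.012);print('mark',m,ang(m),np.linalg.norm(m[:2]-c))
for n,p in [('slotL',(178,482)),('slotR',(355,510)),('arrow',(305,526)),('endL',(98,418)),('endR',(395,500))]:
    q=onz(a,*C(*p),.022);print(n,ang(q),np.linalg.norm(q[:2]-c))
for z in (.125,):
    q=onz(a,*C(254,511),z);print('knob top',q,ang(q),np.linalg.norm(q[:2]-c))
kn=tri(a,C(254,511),b,D(81,268));print('knobtop tri',kn)
for n,p,q in [('boardfarL',(22,215),(255,40)),('boardfarR',(253,25),(517,108)),('gripOut',(640,405),(370,500)),('gripIn',(585,340),(425,440)),('grip',(612,368),(403,462)),('ledgeR',(435,255),(410,310)),('ledgeL',(212,440),(130,210))]:
    x=tri(a,C(*p),b,D(*q));print(n,x[0].round(4),x[1].round(4),ang(x[0]))
E
```

```text
base [ 0.63761549 -0.04794243] 0.1558779177144881 [154, 156, 156, 157, 154, 155, 159, 155]
mark [0.51962258 0.04776877 0.012     ] 140.95239959488168 0.15193077426377294
slotL 139.6140844092696 0.12721678257418434
slotR -159.94612434103564 0.1262834825483386
arrow -176.58919762358326 0.1297771465148723
endL 109.6544892054971 0.14841483576568013
endR -147.33435804579082 0.13290656549450217
knob top [ 0.50949753 -0.02444584  0.125     ] 169.60755362405956 0.1302547560356079
knobtop tri (array([ 0.50869886, -0.02399813,  0.12281025]), np.float64(0.0021197685624298594))
boardfarL [0.6899 0.1155 0.1844] 0.001 72.25009711819517
boardfarR [ 0.8081 -0.0293  0.1869] 0.0006 6.25344394233213
gripOut [ 0.573  -0.2725  0.128 ] 0.0026 -106.04901210492777
gripIn [ 0.6197 -0.2405  0.1286] 0.0058 -95.31554727811958
grip [ 0.5988 -0.2557  0.1321] 0.0021 -100.58214409869902
ledgeR [ 0.6718 -0.1428  0.1353] 0.0027 -70.1865275915786
ledgeL [0.5521 0.0018 0.1412] 0.0035 149.8204554978838
```

Base centre is (0.638,-0.048) with the mark at 141°. The knob is at 169.6° (slot +1) and the middle slot is near 139.7°, so the swing is about -30°. The board is at roughly 20°.

Emit:
carry_out --plan '[[[29,-46,0],4.7,1],[[29,-46,0],4.7,1],[[29,-46,0],4.7,1],[[29,-46,0],4.7,1],[[29,-46,0],4.7,1],[[29,-46,0],4.7,1],[[29,-46,0],4.7,1],[[29,-46,0],4.7,1],[[29,-46,0],4.7,1],[[29,-46,0],4.7,1],[[29,-46,-20],4.7,1],[[29,-46,-20],4.7,1]]' --newtons 40

```text
time: 1.3
tool_pos: [0.4762, 0.0222, 0.2184]
orientation: [-1.069, 2.953, -0.001]
contact_force: [1.1, 0.4, -0.0]
finger_gap: 0.0858
gripper_force: 0.0
```

```bash
python3 - <<'E'
from h import *
s=get_state();print(s)
a=snap('top');b=snap('side');w=snap('wrist','w1.png')
K=np.array([.5095,-.0245,.125])
for x in(a,b,w):print(proj(x,K))
E
```

```text
{'time': 1.3, 'q': array([-2.02536405e-01,  2.84033247e-01,  1.55324831e+00,  1.00361650e-04,
        1.30345840e+00, -2.46772305e+00]), 'joint_velocities': array([-0.76893471,  0.55181873, -0.22328282,  0.00179532, -0.31755721,
       -1.58050144]), 'effort': array([  3.29359464, -42.56798029, -20.06121755,  -0.15694069,
         0.51378496,   2.03167118]), 'tool_pos': array([0.47620209, 0.02218608, 0.21843526]), 'orientation': array([-1.06865985e+00,  2.95341915e+00, -5.69992673e-04]), 'contact_force': array([ 1.08352258,  0.44147828, -0.01798503]), 'wrist_torque': array([ 0.03721119, -0.00812109,  0.0103569 ]), 'gripper_force': 0.0, 'finger_gap': 0.08578066136998501}
(np.float64(253.14598689579827), np.float64(192.3737666103854))
(np.float64(265.6991773814766), np.float64(185.93280702932458))
(np.float64(174.36394451107196), np.float64(197.78316737059322))
```

View pics/w1.png

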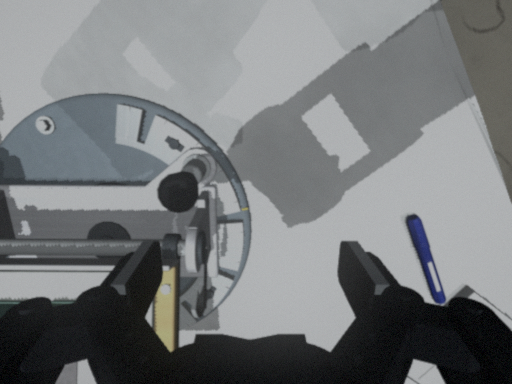

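The wrist view shows the knob at (178,190), the brass mark at (243,209) and the middle slot just beside it at (232,220). The fingers are parallel to the ledge. The arm was still moving, so I settle it and measure again.

Emit:
carry_out --plan '[[[0,0,0],0,1],[[0,0,0],0,1],[[0,0,0],0,1]]'

```text
time: 1.75
tool_pos: [0.4751, 0.0252, 0.2193]
orientation: [-1.067, 2.954, -0.001]
contact_force: [-0.7, 0.5, 1.0]
finger_gap: 0.0857
gripper_force: 0.0
```

```bash
python3 - <<'E'
from h import *
s=get_state();print(s['tool_pos'],s['orientation'])
R=cv2.Rodrigues(s['orientation'])[0];print('y ang',np.degrees(np.arctan2(R[1,1],R[0,1])))
w=snap('wrist')
cv2.imwrite('pics/w2.png',cv2.convertScaleAbs(cv2.resize(w['pixels'][:,:,::-1],(800,600)),alpha=1.3))
K=np.array([.5095,-.0245,.125]);print(np.array(proj(w,K))*1.5625)
print(np.array(proj(w,[.5196,.0478,.012]))*1.5625)
E
```

```text
[0.47508814 0.02523513 0.21934387] [-1.06659851e+00  2.95413076e+00 -6.42972796e-04]
y ang 129.7045512011617
[263.80064359 302.25118206]
[374.9970199  324.11233602]
```

View pics/w2.png

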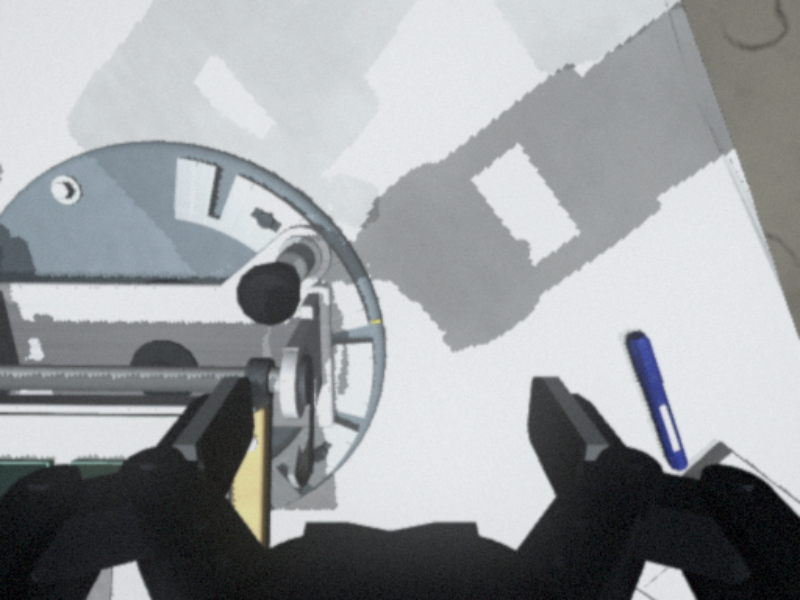

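The knob top is at (269,291), the mark at (376,321), the middle slot at about (352,334) and the next slot at (350,420).

```bash
python3 - <<'E'
from h import *
w=snap('wrist');k=1.5625
c=np.array([.6376,-.0479])
ang=lambda p:(np.degrees(np.arctan2(*(p[:2]-c)[::-1]))%360).round(1)
for n,p,z in [('knob',(269,291),.125),('mark',(376,321),.012),('slot',(352,333),.022),('slot',(365,330),.022),('slot-1',(350,420),.022),('slot+2',(216,190),.022)]:
    q=onz(w,p[0]/k,p[1]/k,z);print(n,q.round(4),ang(q),np.linalg.norm(q[:2]-c).round(4))
# rim fit
P=[onz(w,p[0]/k,p[1]/k,.012)[:2] for p in [(160,142),(230,148),(300,187),(345,240),(374,295),(384,350),(372,415)]]
print(fitc(P))
E
```

```text
knob [ 0.5033 -0.026   0.125 ] 170.7 0.1361
mark [0.5173 0.0467 0.012 ] 141.8 0.1531
slot [0.5324 0.037  0.022 ] 141.1 0.1352
slot [0.5246 0.0428 0.022 ] 141.2 0.1449
slot-1 [0.5898 0.0803 0.022 ] 110.5 0.1368
slot+2 [ 0.5101 -0.095   0.022 ] 200.3 0.1359
(array([ 0.62732188, -0.05039053]), np.float64(0.15097315581273632))
```

Emit:
carry_out --plan '[[[17,-25,0],0,1],[[16,-25,0],0,1],[[0,0,-30],0,1],[[0,0,-30],0,0.8],[[0,0,-25],0,0.7],[[0,0,-14],0,0.6],[[0,0,-8],0,0.6],[[0,0,0],0,0.6],[[0,0,0],0,0.6]]'

```text
time: 2.75
tool_pos: [0.5088, -0.0257, 0.1125]
orientation: [-1.065, 2.955, -0.001]
contact_force: [-0.1, 0.3, 0.1]
finger_gap: 0.0512
gripper_force: 0.0
```

```bash
python3 - <<'E'
from h import *
a=snap('top');b=snap('side')
c=[cv2.resize(x[y0:y0+100,x0:x0+100,::-1],(400,400),interpolation=cv2.INTER_CUBIC) for x,x0,y0 in((a['pixels'],205,145),(b['pixels'],215,140))]
cv2.imwrite('pics/g1.png',cv2.convertScaleAbs(np.hstack(c),alpha=1.6))
E
```

```text
(no output)
```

View pics/g1.png

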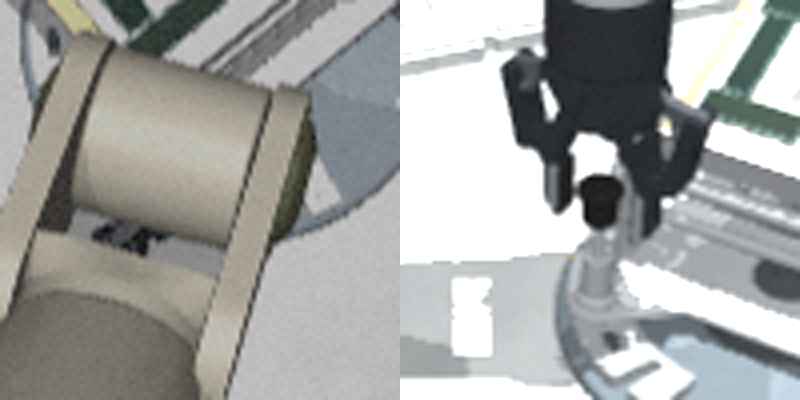

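The side view shows the knob at (600,200) between the fingers, with the board clear of the gripper. I close.

Emit:
carry_out --plan '[[[0,0,0],0,0.25],[[0,0,0],0,0.1],[[0,0,0],0,0.1],[[0,0,0],0,0.1],[[0,0,0],0,0.1],[[0,0,0],0,0.1]]' --newtons 50

```text
time: 3.45
tool_pos: [0.5081, -0.0256, 0.1126]
orientation: [1.065, -2.955, -0.0]
contact_force: [-4.7, 1.1, 7.6]
finger_gap: 0.0289
gripper_force: 48.6
```

Emit:
carry_out --plan '[[[0,0,0],0,0.6],[[0,0,0],0,0.6],[[0,0,-9],0,0.6],[[0,0,0],0,0.25],[[0,0,0],0,0.1],[[0,0,0],0,0.1],[[0,0,0],0,0.1],[[0,0,0],0,0.1]]'

```text
time: 4.25
tool_pos: [0.508, -0.0256, 0.1025]
orientation: [1.064, -2.955, -0.001]
contact_force: [-2.2, 2.0, -3.2]
finger_gap: 0.0267
gripper_force: 41.7
```

Emit:
carry_out --plan '[[[0,0,4],0,0.1],[[0,0,4],0,0.1],[[0,0,4],0,0.1],[[0,0,4],0,0.1],[[0,0,0],0,0.1],[[0,0,0],0,0.1]]'

```text
time: 4.85
tool_pos: [0.5081, -0.0256, 0.1188]
orientation: [1.065, -2.955, -0.001]
contact_force: [-4.2, 2.7, -5.9]
finger_gap: 0.0268
gripper_force: 42.2
```

```bash
python3 - <<'E'
from h import *
# chord steps of a -30 deg arc about the base centre from the present TCP
c=np.array([.6376,-.0479]);p=get_state()['tool_pos'][:2]
v=p-c;v=v/np.linalg.norm(v)*.130;print('r',np.linalg.norm(p-c))
pr=v
for i in range(1,11):
    t=np.radians(-3*i);q=np.array([v[0]*np.cos(t)-v[1]*np.sin(t),v[0]*np.sin(t)+v[1]*np.cos(t)])
    print(((q-pr)*1e3).round(1));pr=q
b=snap('side')
cv2.imwrite('pics/g2.png',cv2.convertScaleAbs(cv2.resize(b['pixels'][120:260,200:360,::-1],None,fx=4,fy=4,interpolation=cv2.INTER_CUBIC),alpha=1.6))
E
```

```text
r 0.131418737712465
[1.3 6.7]
[1.7 6.6]
[2.  6.5]
[2.4 6.4]
[2.7 6.3]
[3.  6.1]
[3.3 5.9]
[3.6 5.8]
[3.9 5.6]
[4.2 5.3]
```

View pics/g2.png

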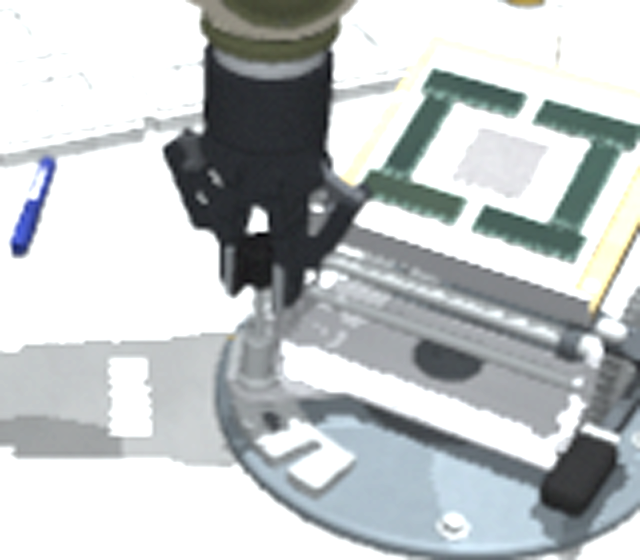

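The side view shows the knob held at (255,260) with the pin rod exposed beneath it, so the pin is up. Now I swing.

Emit:
carry_out --plan '[[[1.3,6.7,0],-3,0.1],[[1.7,6.6,0],-3,0.1],[[2,6.5,0],-3,0.1],[[2.4,6.4,0],-3,0.1],[[2.7,6.3,0],-3,0.1],[[3,6.1,0],-3,0.1],[[3.3,5.9,0],-3,0.1],[[3.6,5.8,0],-3,0.1],[[3.9,5.6,0],-3,0.1],[[4.2,5.3,0],-3,0.1],[[0,0,0],0,0.1],[[0,0,0],0,0.1]]'

```text
time: 6.1
tool_pos: [0.5374, 0.0351, 0.119]
orientation: [-0.265, 3.128, -0.001]
contact_force: [1.0, 1.2, -5.1]
finger_gap: 0.0267
gripper_force: 45.0
```

```bash
python3 - <<'E'
from h import *
p=get_state()['tool_pos'][:2]
for c in ([.6376,-.0479],[.634,-.049]):
    f=lambda q:np.degrees(np.arctan2(q[1]-c[1],q[0]-c[0]))%360
    print(f(p)-f([.5081,-.0256]),np.linalg.norm(p-c))
E
```

```text
-29.878034263122373 0.13012636184481485
-30.526081064678806 0.1280949366439611
```

Emit:
carry_out --plan '[[[0,0,-4],0,0.1],[[0,0,-3],0,0.1],[[0,0,-3],0,0.1],[[0,0,-2],0,0.1],[[0,0,0],0,0.1],[[0,0,0],0,0.1]]'

```text
time: 6.7
tool_pos: [0.5371, 0.035, 0.1069]
orientation: [-0.263, 3.129, -0.001]
contact_force: [5.7, -1.1, -3.2]
finger_gap: 0.0263
gripper_force: 44.7
```

The pin has passed below the ring top without being pushed back, so it is in the slot. I lower the rest and release, then retreat straight up.

Emit:
carry_out --plan '[[[0,0,-3],0,0.1],[[0,0,-2],0,0.1],[[0,0,0],0,0.3],[[0,0,0],0,0.5],[[0,0,0],0,0.6],[[0,0,0],0,0.6]]'

```text
time: 7.3
tool_pos: [0.5361, 0.0356, 0.1018]
orientation: [0.264, -3.13, -0.001]
contact_force: [-0.4, 0.2, -0.3]
finger_gap: 0.0512
gripper_force: 0.0
```

Emit:
carry_out --plan '[[[0,0,20],0,0.6],[[0,0,40],0,0.6],[[0,0,40],0,0.5],[[-30,-20,30],0,0.3],[[-30,-30,10],0,0],[[-30,-30,0],0,0],[[0,-40,0],0,0],[[0,-40,0],0,0],[[0,-40,0],0,0],[[0,0,0],0,0],[[0,0,0],0,0]]'

```text
time: 8.4
tool_pos: [0.4462, -0.1647, 0.2416]
orientation: [0.261, -3.13, -0.002]
contact_force: [0.8, 0.6, -0.1]
finger_gap: -0.0004
gripper_force: 0.0
```

```bash
python3 - <<'E'
from h import *
import pickle
print(get_state()['tool_pos'])
a=snap('top');b=snap('side');pickle.dump((a,b),open('s2.pkl','wb'))
c=[cv2.resize(x[y0:y0+150,x0:x0+133,::-1],(399,450),interpolation=cv2.INTER_CUBIC) for x,x0,y0 in((a['pixels'],190,65),(b['pixels'],245,120))]
cv2.imwrite('pics/g3.png',cv2.convertScaleAbs(np.hstack(c),alpha=1.6))
E
```

```text
[ 0.44617693 -0.16470597  0.24155463]
```

View pics/g3.png

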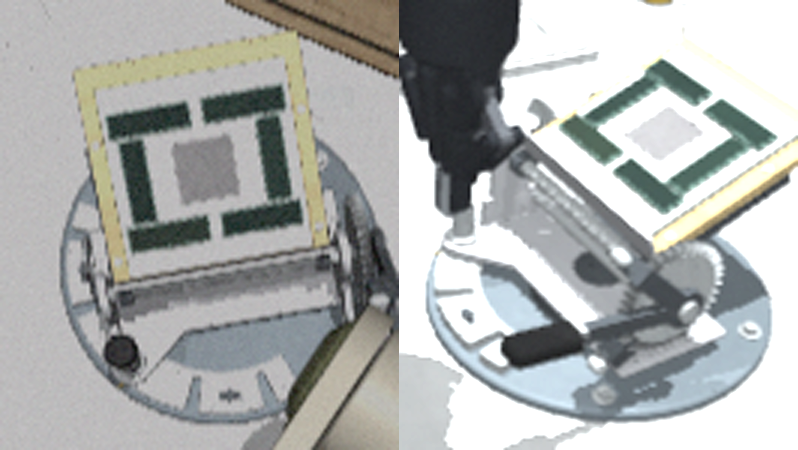

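The stand has swung: the knob is at (121,353) beside the mark and the pump grip is at (540,345) in the side half. I confirm the knob angle and grip position numerically.

```bash
python3 - <<'E'
from h import *
import pickle
a,b=pickle.load(open('s2.pkl','rb'));c=np.array([.6376,-.0479])
q=onz(a,190+121/3,65+351/3,.125);print('knob',q,np.degrees(np.arctan2(*(q[:2]-c)[::-1])))
m=(b['pixels'].max(2)<45).astype(np.uint8);m[:,:270]=0;m[:215]=0;m[:,320:]=0;m[260:]=0
n,l,st,ce=cv2.connectedComponentsWithStats(m);i=1+st[1:,4].argmax();print('side grip',st[i],ce[i])
for z in(.118,.123,.128):print(onz(b,*ce[i],z))
for z in (.12,.13):print(proj(b,[.5,-.208,z]))
s=b
# board corner elevation check: far-left/right corner in top+ledge
for n,p in [('farL',(77,72)),('farR',(297,33)),('nearL',(118,285)),('nearR',(327,245))]:
    print(n,190+p[0]/3,65+p[1]/3)
w=snap('wrist');print('wrist',[np.round(proj(w,[.5,-.208,.13]))])
mw=(w['pixels'].max(2)<40).astype(np.uint8);n,l,st,ce=cv2.connectedComponentsWithStats(mw)
for i in range(1,n):
    if st[i,4]>150:print(st[i],ce[i],onz(w,*ce[i],.13))
E
```

```text
knob [0.53725766 0.03437802 0.125     ] 140.64916851948695
side grip [279 227  28  15 261] [292.3256705  234.35249042]
[ 0.50234522 -0.20345672  0.118     ]
[ 0.49972095 -0.20842804  0.123     ]
[ 0.49709668 -0.21339935  0.128     ]
(np.float64(292.26190754763684), np.float64(235.24315733978813))
(np.float64(292.60020931098126), np.float64(231.73717821675496))
farL 215.66666666666666 89.0
farR 289.0 76.0
nearL 229.33333333333334 160.0
nearR 299.0 146.66666666666669
wrist [array([188., 244.])]
[ 20  65  66  61 189] [52.23280423 94.12169312] [ 0.39494502 -0.31951253  0.13      ]
[    0   249   512   135 37302] [254.56833414 338.54527907] [ 0.58873072 -0.13470478  0.13      ]
[415 288  39  36 974] [433.68480493 306.24743326] [0.52546626 0.02074821 0.13      ]
```

Emit:
carry_out --plan '[[[27,-22,-20],0,0],[[27,-21,-20],0,0],[[0,0,-25],0,0],[[0,0,-8],0,0],[[0,0,0],0,0],[[0,0,0],0,0]]'

```text
time: 9.15
tool_pos: [0.5007, -0.207, 0.17]
orientation: [-0.265, 3.129, -0.001]
contact_force: [0.5, -0.2, -0.2]
finger_gap: -0.0
gripper_force: 0.0
```

Emit:
carry_out --plan '[[[0,0,-4],0,0],[[0,0,-4],0,0],[[0,0,-4],0,0],[[0,0,-4],0,0],[[0,0,0],0,0],[[0,0,0],0,0]]'

```text
time: 9.75
tool_pos: [0.5004, -0.2077, 0.1531]
orientation: [0.263, -3.13, 0.001]
contact_force: [-3.2, 0.2, 5.4]
finger_gap: 0.0001
gripper_force: 2.7
```

Emit:
carry_out --plan '[[[0,0,-4],0,0],[[0,0,-4],0,0],[[0,0,-4],0,0],[[0,0,-4],0,0],[[0,0,-4],0,0],[[0,0,-4],0,0],[[0,0,0],0,0],[[0,0,0],0,0]]'

```text
time: 10.55
tool_pos: [0.5, -0.208, 0.1292]
orientation: [0.263, -3.129, 0.001]
contact_force: [-6.1, -1.4, 7.5]
finger_gap: -0.0003
gripper_force: 3.7
```

Emit:
carry_out --plan '[[[0,0,-2],0,0],[[0,0,0],0,0],[[0,0,0],0,0]]'

```text
time: 10.85
tool_pos: [0.5, -0.208, 0.1274]
orientation: [0.263, -3.13, 0.001]
contact_force: [-5.6, -0.5, 7.6]
finger_gap: 0.0001
gripper_force: 4.3
```

Emit:
carry_out --plan '[[[0,0,-1],0,0],[[0,0,0],0,0],[[0,0,0],0,0]]'

```text
time: 11.15
tool_pos: [0.5, -0.208, 0.1264]
orientation: [0.263, -3.13, 0.001]
contact_force: [-4.9, -0.7, 8.6]
finger_gap: 0.0001
gripper_force: 4.3
```

Emit:
carry_out --plan '[[[0,0,-1],0,0],[[0,0,0],0,0],[[0,0,0],0,0]]'

```text
time: 11.45
tool_pos: [0.5, -0.208, 0.1254]
orientation: [0.263, -3.13, 0.001]
contact_force: [-6.2, -0.9, 8.2]
finger_gap: 0.0001
gripper_force: 4.4
```

Emit:
carry_out --plan '[[[0,0,-1],0,0],[[0,0,0],0,0],[[0,0,0],0,0]]'

```text
time: 11.75
tool_pos: [0.5, -0.208, 0.1244]
orientation: [0.263, -3.13, 0.001]
contact_force: [-4.8, -1.2, 7.7]
finger_gap: 0.0001
gripper_force: 4.4
```

```bash
cat > tilt.py <<'E'
from h import *
import pickle
# board outline edge change: compare the side picture with the first one taken after the swing
a0,b0=pickle.load(open('s2.pkl','rb'));b=snap('side')
h=cv2.cvtColor(b['pixels'],cv2.COLOR_RGB2HSV);h0=cv2.cvtColor(b0['pixels'],cv2.COLOR_RGB2HSV)
c=np.array([.6376,-.0479]);ax=np.radians(9.9)
ex=np.array([np.cos(ax),np.sin(ax),0]);ey=np.array([-ex[1],ex[0],0]);o=np.r_[c,.105]-.03*ex
# green strips (dark green) centroid against that of the board's panel centre at each tilt
for n,s,H in(('was',b0,h0),('now',b,h)):
    m=cv2.inRange(H,(60,60,20),(95,255,120));m[:,:290]=0;m[:100]=0;m[230:]=0;m[:,400:]=0
    n_,l,st,ce=cv2.connectedComponentsWithStats(m);big=[i for i in range(1,n_) if st[i,4]>30]
    print(n,len(big),np.mean([ce[i] for i in big],0).round(1))
for d in(10,20,30,40):
    t=np.radians(d);f=ex*np.cos(t)+np.array([0,0,np.sin(t)]);nz=-ex*np.sin(t)+np.array([0,0,np.cos(t)])
    print(d,np.round(proj(b,o+.1*f+.018*nz),1))
E
python3 tilt.py
```

```text
was 5 [337.5 163.2]
now 4 [339.3 160.7]
10 [337.  170.2]
20 [335.6 165.6]
30 [333.2 161.7]
40 [329.9 158.7]
```

Emit:
carry_out --plan '[[[0,0,-1],0,0],[[0,0,0],0,0],[[0,0,0],0,0]]'

```text
time: 12.1
tool_pos: [0.5001, -0.208, 0.1234]
orientation: [0.263, -3.13, 0.001]
contact_force: [-5.9, -1.3, 8.1]
finger_gap: -0.0
gripper_force: 4.4
```

Emit:
carry_out --plan '[[[0,0,-1],0,0],[[0,0,0],0,0],[[0,0,0],0,0]]'

```text
time: 12.4
tool_pos: [0.5001, -0.208, 0.1228]
orientation: [0.264, -3.13, 0.002]
contact_force: [-6.5, -1.3, 11.6]
finger_gap: -0.0001
gripper_force: 6.1
```

```bash
cat > tilt.py <<'E'
from h import *
import pickle
a0,b0=pickle.load(open('s2.pkl','rb'));b=snap('side')
c=np.array([.6376,-.0479]);ax=np.radians(9.9)
ex=np.array([np.cos(ax),np.sin(ax),0]);o=np.r_[c,.105]-.03*ex
for n,s in(('was',b0),('now',b)):
    H=cv2.cvtColor(s['pixels'],cv2.COLOR_RGB2HSV)
    m=cv2.inRange(H,(60,60,20),(95,255,120));m[:,:290]=0;m[:100]=0;m[230:]=0;m[:,400:]=0
    m=cv2.morphologyEx(m,cv2.MORPH_OPEN,np.ones((2,2)))
    k,l,st,ce=cv2.connectedComponentsWithStats(m);pts=np.argwhere(np.isin(l,[i for i in range(1,k) if st[i,4]>30]))[:,::-1].astype(np.float32)
    x,y,w,h=cv2.boundingRect(pts.astype(np.int32));print(n,len(pts),(x,y,w,h),cv2.minAreaRect(pts)[0])
E
python3 tilt.py
```

```text
was 341 (310, 144, 60, 44) (339.5332946777344, 162.0576934814453)
now 137 (328, 136, 36, 26) (345.95001220703125, 148.34999084472656)
```

Force has just started rising at the stop, so the stroke is full. I raise the lever and measure the tilt.

Emit:
carry_out --plan '[[[0,0,8],0,0],[[0,0,8],0,0],[[0,0,10],0,0],[[0,0,12],0,0],[[0,0,10],0,0],[[0,0,0],0,0],[[0,0,0],0,0]]'

```text
time: 13.15
tool_pos: [0.5004, -0.2075, 0.1696]
orientation: [0.264, -3.13, -0.0]
contact_force: [0.1, 0.2, 0.1]
finger_gap: 0.0
gripper_force: 0.0
```

```bash
cat > tilt.py <<'E'
from h import *
import pickle
from scipy.optimize import brentq
c=np.array([.6376,-.0479]);ax=np.radians(9.9)
ex=np.array([np.cos(ax),np.sin(ax),0]);ey=np.array([-ex[1],ex[0],0]);o=np.r_[c,.105]-.03*ex
def meas(s,n):
    H=cv2.cvtColor(s['pixels'],cv2.COLOR_RGB2HSV)
    m=cv2.inRange(H,(20,40,60),(35,255,255));m[:, :200]=0;m[:,310:]=0;m[:60]=0;m[175:]=0
    k,l,st,ce=cv2.connectedComponentsWithStats(m);i=1+st[1:,4].argmax()
    p=np.argwhere(l==i)[:,::-1].astype(float)
    # far-edge direction in picture: corners extreme along (-1,-1) and (1,-1)
    L=p[(p@[-.8,-1]).argmax()];R=p[(p@[.8,-1]).argmax()]
    # predicted corners for each tilt (top face)
    out=[]
    for q,y in((L,.5),(R,-.5)):
        pr=[]
        for d in range(5,56):
            t=np.radians(d);f=ex*np.cos(t)+[0,0,np.sin(t)];nz=-ex*np.sin(t)+[0,0,np.cos(t)]
            pr.append(proj(s,o+.182*f+y*.190*ey+.012*nz))
        out.append(5+int(np.linalg.norm(np.array(pr)-q,axis=1).argmin()))
    print(n,L,R,st[i,4],out)
a0,_=pickle.load(open('s2.pkl','rb'));meas(a0,'was')
a=snap('top');b=snap('side');meas(a,'now')
for d in(20,30,40):
    t=np.radians(d);f=ex*np.cos(t)+[0,0,np.sin(t)];nz=-ex*np.sin(t)+[0,0,np.cos(t)]
    print(d,[np.round(proj(a0,o+.182*f+y*.19*ey+.012*nz),1) for y in(.5,-.5)])
E
python3 tilt.py
```

```text
was [215.  88.] [288.  75.] 1242 [16, 18]
now [214.  90.] [290.  75.] 1269 [17, 21]
20 [array([214. ,  93.2]), array([288.4,  78.9])]
30 [array([213.4,  95.2]), array([290.1,  80.5])]
40 [array([213.3,  99.6]), array([292.1,  84.6])]
```

```bash
cat >> tilt.py <<'E'
def side(s,n,Rtop,a):
    H=cv2.cvtColor(s['pixels'],cv2.COLOR_RGB2HSV)
    m=cv2.inRange(H,(18,40,60),(36,255,255));m[:,:300]=0;m[:,420:]=0;m[:80]=0;m[230:]=0
    k,l,st,ce=cv2.connectedComponentsWithStats(m);i=1+st[1:,4].argmax()
    p=np.argwhere(l==i)[:,::-1].astype(float);q=p[(p@[1,-.5]).argmax()];z=tri(a,Rtop,s,q)
    print(n,st[i],q,z,'tilt',np.degrees(np.arcsin((z[0][2]-.105-.011)/.182)))
_,b0=pickle.load(open('s2.pkl','rb'))
side(b0,'was',(288.5,75.5),a0);side(b,'now',(290,75.5),a)
for d in(20,30,40):
    t=np.radians(d);f=ex*np.cos(t)+[0,0,np.sin(t)];nz=-ex*np.sin(t)+[0,0,np.cos(t)]
    print(d,np.round(proj(b,o+.182*f-.095*ey+.012*nz),1))
cv2.imwrite('pics/z.png',cv2.convertScaleAbs(np.hstack([cv2.resize(x['pixels'][80:230,290:420,::-1],None,fx=3,fy=3,interpolation=cv2.INTER_CUBIC) for x in(b0,b)]),alpha=1.3))
E
python3 tilt.py
```

```text
was [215.  88.] [288.  75.] 1242 [16, 18]
now [214.  90.] [290.  75.] 1061 [17, 21]
20 [array([214. ,  93.2]), array([288.4,  78.9])]
30 [array([213.4,  95.2]), array([290.1,  80.5])]
40 [array([213.3,  99.6]), array([292.1,  84.6])]
was [324 133  66  71 788] [389. 164.] (array([ 0.79286634, -0.1174734 ,  0.18872778]), np.float64(0.0016190425016876255)) tilt 23.553375024443362
now [325 124  63  81 925] [387. 156.] (array([ 0.78101075, -0.11914969,  0.21460346]), np.float64(0.004398436571208481)) tilt 32.804706240158694
20 [387.1 167.9]
30 [385.  159.6]
40 [381.  152.5]
```

The far corner rose 26 mm along a 65° chord, which matches 20° to 30°. One more stroke is needed.

Emit:
carry_out --plan '[[[0,0,-8],0,0],[[0,0,-8],0,0],[[0,0,-5],0,0],[[0,0,-5],0,0],[[0,0,-5],0,0],[[0,0,-5],0,0],[[0,0,-4],0,0],[[0,0,-3],0,0],[[0,0,-1],0,0],[[0,0,0],0,0],[[0,0,0],0,0]]'

```text
time: 14.45
tool_pos: [0.4997, -0.2079, 0.1256]
orientation: [0.263, -3.128, 0.001]
contact_force: [-6.5, -2.5, 7.9]
finger_gap: -0.0
gripper_force: 4.1
```

Emit:
carry_out --plan '[[[0,0,-1],0,0],[[0,0,0],0,0],[[0,0,0],0,0]]'

```text
time: 14.75
tool_pos: [0.4997, -0.2079, 0.1247]
orientation: [0.263, -3.128, 0.001]
contact_force: [-6.2, -1.8, 7.4]
finger_gap: 0.0001
gripper_force: 4.1
```

Emit:
carry_out --plan '[[[0,0,-1],0,0],[[0,0,0],0,0],[[0,0,0],0,0]]'

```text
time: 15.05
tool_pos: [0.4997, -0.2079, 0.1237]
orientation: [0.263, -3.129, 0.001]
contact_force: [-6.4, -1.8, 7.5]
finger_gap: 0.0002
gripper_force: 4.1
```

One more mm to the stop as before, then up and back clear.

Emit:
carry_out --plan '[[[0,0,-1],0,0],[[0,0,0],0,0],[[0,0,0],0,0]]'

```text
time: 15.35
tool_pos: [0.4997, -0.208, 0.1229]
orientation: [0.263, -3.129, 0.001]
contact_force: [-6.3, -1.2, 8.6]
finger_gap: 0.0002
gripper_force: 5.0
```

Emit:
carry_out --plan '[[[0,0,8],0,0],[[0,0,8],0,0],[[0,0,10],0,0],[[0,0,15],0,0],[[0,0,20],0,0],[[-20,0,20],0,0],[[-40,0,10],0,0],[[-40,0,0],0,0],[[0,0,0],0,0],[[0,0,0],0,0]]'

```text
time: 16.35
tool_pos: [0.4004, -0.2077, 0.214]
orientation: [-0.262, 3.13, -0.0]
contact_force: [0.8, 0.0, -0.5]
finger_gap: -0.0001
gripper_force: 0.0
```

```bash
python3 tilt.py; python3 - <<'E'
from h import *
a=snap('top');b=snap('side')
c=[cv2.resize(x[y0:y0+150,x0:x0+133,::-1],(399,450),interpolation=cv2.INTER_CUBIC) for x,x0,y0 in((a['pixels'],190,65),(b['pixels'],245,120))]
cv2.imwrite('pics/g4.png',cv2.convertScaleAbs(np.hstack(c),alpha=1.6))
for k in(0,.0085):print(proj(b,[.5374,.0358,.125+k]),proj(a,[.5374,.0358,.125+k]))
m=(b['pixels'].max(2)<45).astype(np.uint8);n,l,st,ce=cv2.connectedComponentsWithStats(m)
for i in range(1,n):
    if st[i,4]>40 and 230<ce[i][0]<330 and 140<ce[i][1]<260:print(st[i],ce[i])
E
```

```text
was [215.  88.] [288.  75.] 1242 [16, 18]
now [214.  95.] [292.  81.] 747 [29, 34]
20 [array([214. ,  93.2]), array([288.4,  78.9])]
30 [array([213.4,  95.2]), array([290.1,  80.5])]
40 [array([213.3,  99.6]), array([292.1,  84.6])]
was [324 133  66  71 788] [389. 164.] (array([ 0.79286634, -0.1174734 ,  0.18872778]), np.float64(0.0016190425016876255)) tilt 23.553375024443362
now [ 317  116   67   90 1052] [382. 147.] (array([ 0.7670526 , -0.11608614,  0.24062345]), np.float64(0.0115867276801994)) tilt 43.215497456481145
20 [387.1 167.9]
30 [385.  159.6]
40 [381.  152.5]
(np.float64(267.369928795163), np.float64(171.5178756953439)) (np.float64(229.7854826884562), np.float64(181.95313543605175))
(np.float64(267.48031614881927), np.float64(168.77747678884018)) (np.float64(229.42958523689938), np.float64(181.55601548473044))
[ 228  137   44   82 2014] [249.1266137  172.71300894]
[279 227  27  15 262] [292.17938931 234.3778626 ]
```

View pics/g4.png

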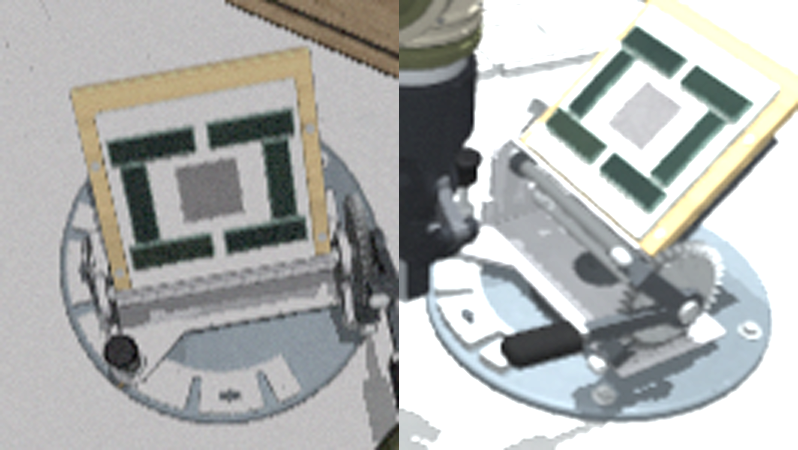

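The picture shows the board tilted further, the lever back up at the same place, (540,345), as before, and the knob at (121,353) by the mark. I move the arm clear to check the knob height.

Emit:
carry_out --plan '[[[0,-40,20],0,0],[[0,-40,20],0,0],[[0,-40,20],0,0],[[0,-40,0],0,0],[[0,-40,0],0,0],[[0,0,0],0,0],[[0,0,0],0,0]]'

```text
time: 17.25
tool_pos: [0.4008, -0.408, 0.2728]
orientation: [0.263, -3.13, -0.002]
contact_force: [-0.3, 1.5, -0.3]
finger_gap: 0.0002
gripper_force: 0.0
```

```bash
python3 - <<'E'
from h import *
import pickle
b0=pickle.load(open('s.pkl','rb'))[1];b=snap('side')
for s,X in((b0,[.5095,-.0245,.107]),(b,[.5379,.036,.107])):
    u,v=map(int,proj(s,X));m=(s['pixels'].max(2)<50).astype(np.uint8)
    n,l,st,ce=cv2.connectedComponentsWithStats(m)
    print('pred',proj(s,X),[(st[i],ce[i].round(1)) for i in range(1,n) if abs(ce[i]-[u,v]).max()<25 and st[i,4]>40])
print(proj(b,[.5379,.036,.1155]), get_state()['tool_pos'])
E
```

```text
pred (np.float64(265.4747957982038), np.float64(191.79829376908464)) [(array([260, 184,  11,  13, 113], dtype=int32), array([264.8, 189.5]))]
pred (np.float64(267.2880823425337), np.float64(177.15986414873262)) []
(np.float64(267.3968888297495), np.float64(174.47643466789913)) [ 0.40093727 -0.40717029  0.27324494]
```

Emit:
carry_out --plan '[[[-5,45,5],0,0],[[-5,45,5],0,0],[[-5,45,5],0,0],[[-5,45,5],0,0],[[-5,45,5],0,0],[[-5,45,5],0,0],[[-5,45,0],0,0],[[-5,45,0],0,0],[[0,45,0],0,0],[[0,45,0],0,0],[[0,45,0],0,0],[[0,45,0],0,0]]'

```text
time: 18.5
tool_pos: [0.3591, 0.135, 0.3042]
orientation: [-0.266, 3.129, 0.0]
contact_force: [0.7, -0.9, -0.7]
finger_gap: 0.0002
gripper_force: 0.0
```

Emit:
carry_out --plan '[[[0,40,0],0,0],[[0,40,0],0,0],[[0,0,0],0,0],[[0,0,0],0,0]]'

```text
time: 18.9
tool_pos: [0.3595, 0.2133, 0.3038]
orientation: [0.269, -3.13, 0.0]
contact_force: [-0.5, -0.1, -1.2]
finger_gap: 0.0001
gripper_force: 0.0
```

```bash
python3 - <<'E'
from h import *
b=snap('side');a=snap('top')
m=(b['pixels'].max(2)<50).astype(np.uint8)
n,l,st,ce=cv2.connectedComponentsWithStats(m)
print([(st[i],ce[i].round(1)) for i in range(1,n) if abs(ce[i]-[267,177]).max()<25 and st[i,4]>40])
print(get_state()['tool_pos'])
E
python3 tilt.py|grep now
```

```text
[(array([262, 170,  10,  12,  95], dtype=int32), array([266.5, 175.1]))]
[0.36007947 0.21202823 0.30390313]
now [215.  94.] [292.  81.] 694 [8, 34]
now [ 317  116   67   90 1054] [382. 147.] (array([ 0.7670526 , -0.11608614,  0.24062345]), np.float64(0.0115867276801994)) tilt 43.215497456481145
```

The knob's offset from its predicted home height is the same as at the start, so the pin is home. The tilt is one step above the 30° reading and the lever is at rest.

```bash
python3 -c "
from bench import job_done
print(job_done())"
```

```text
the job is handed in; nothing more can be done
None
```

The job is handed in: by my camera measurements the index pin is home in the middle slot, the board is at 40° after two full pump strokes, and the lever is back up. The robot gave no verdict on hand-in.

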